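# Fit the battery pack behind the sprung cover of the handpiece control unit

## Robot

A 6-joint arm with a two-finger parallel gripper is mounted at the origin on a cart in front of the work surface, level with it; the furniture and walls round the work are solid. World frame = base frame: x ahead of the robot, y to its left, z up, the work surface at z = 0. Lengths are in mm, angles in degrees, forces in N, time in s.
With the tool pointing down it reaches from about 300 to 850 mm from the base axis. Payload 4.2 kg.
Tool frame: the origin (TCP) lies on the centre line of the jaws, within the pads' length; the fingertips stand 11 mm ahead of it and the grasp point (between the pads) lies 8 mm behind it; z points along the fingers, y is the line along which they close (so a half turn about z gives the same grasp; the last joint's range is limited). The gripper opens to 91 mm and grips with 3 to 60 N. Pads are 32 mm wide; open, the fingers measure 118 mm over their backs; the gripper's body (76 mm by 178 mm) begins 60 mm behind the grasp point.
Start: joints at [65.432, 18.312, 89.639, -0, 72.044, -1.146], TCP at [228.571, 527.634, 224.976] pointing down, gripper open.
Joint ranges: [-177.97, 177.97], [-48.28, 115.42], [12.27, 149.76], [-77.06, 257.06], [2.81, 150.46], [-146.56, 146.56]. Speed limits (degrees/s): [147.25, 147.25, 180, 180, 180, 180].

## Interface

Orientations are given as [roll, pitch, yaw] about the fixed x, y, z axes, in that order (R = Rz(yaw) Ry(pitch) Rx(roll)).
In Python, from workcell import env, grab_frame, camera_model, models gives the robot as it stands.
- The arm moves only by the shell command python3 -m crank 'ROWS' [FORCE]. ROWS is text: rows parted by semicolons, each of 7 numbers parted by spaces: the closure, from -1 (fully open) to 1 (shut), so that 0 is half open, then the shift along the tool's x, y, z in mm, then the turn, a rotation vector about the tool's x, y, z in degrees. A call has 1 to 10 rows; each row shifts and turns the commanded pose from where the row before left it, along the tool's axes as they then stand; what a row does not reach is not made up. A row lasts 1/8 s, in which the tool goes at most 62.5 mm and 10.7 degrees, less where a joint would pass 70% of its speed; a pose out of reach is approached as far as the arm can. A call is refused whole if a number of a shift passes 62.5 or a number of a turn 10.7, either way. A call with a gripper value outside its range is refused whole. The fingers move at their own pace and stop on an object; FORCE is the grip in N (left out, the last holds). Time passes only in rows, so rows that do not move let the fingers close. It gives the time, the measured TCP pose, the force, the opening and the grip force at its end, in the units of the state.
- env.state(): the state, without advancing time (a new reading comes with each control period).
- grab_frame(name): name is "scene" or "top" or "wrist"; returns the picture (400x640x3 uint8, blue, green, red); there is no depth.
- camera_model(name): a dict with "K" (3x3 intrinsics, pixels), "R" (3x3) and "t" (3): a world point X has camera coordinates R X + t; the wrist camera has in their place "mount" (4x4, takes a point from camera to tool coordinates, whose origin is the TCP and whose axes are the flange's). Camera axes: x right, y down, z forward; pixel columns grow to the right and rows downward; lengths in mm; the calibration is good to about 2 mm. A picture is of the moment at which its call begins: read the wrist's pose just before it. camera_model takes no time and is no camera call.
- env.job_done(): hands the job in; it is judged then, once.
Trained networks look in the newest picture that a camera, given by its name, has taken for a name from the list of things; names that differ only in an ending like _2 or _b are one class to them, and where a whole thing is asked for, a point or a joint stands for the part that bears it (a point fixed in the world has none). Each returns a list of dicts, best first, with "p" (0 to 1); they miss things now and then, are a little off and sometimes report something else, mostly with a low value. They report only what shows in the picture. A call takes as long as a camera call. They do not tell look-alikes from the thing itself.
- models.search_frame(name, camera): "point" ([x, y, z] in mm, in world coordinates, good to about 4 mm: the middle of the surface that is visible of it).
The state is a dict: "time_s": time; "qpos": joint angles; "qvel": joint speeds; "effort": joint torques, N m; "ee_pos": TCP position; "ee_rot": TCP orientation; "force": force on the tool from outside, world axes, zero at the start; "torque": the same for the moment, N m; "gripper_width": finger opening in mm; "gripper_force": force on a finger pad.
Only numpy, scipy, OpenCV 4.12 (cv2) and the standard library are available. Lean on these libraries where they do the work, as an engineer would, in place of code of your own. Each camera call takes 0.05 s, during which the arm holds its last target. There are 200 camera calls.

## Task

Fit the battery of the handpiece control unit: slide the red thumb latch on its sloping top sideways so that the sprung cover pops open, lay the loose battery pack flat in the bay with its brass contacts at the hinge end, and push the cover down until the latch catches and holds it shut. Leave the other things that stand around where they are.

Things in the scene. Friction and masses are not known exactly. Their poses are not given: they have to be found in the camera images.
- bay: Battery bay: pocket in the white sloping deck of the fixed control unit, 100 mm (x) by 46 mm (y), 14 mm deep. Origin: centre of its floor. x points up the slope to the hinge, roughly to the robot's right; y across the deck, roughly away from the robot; z out of the deck, leaning 30 degrees from vertical (to the robot's left). Deck surface: z = 14 mm, x -138 to +90, y -65 to +65 mm.
- cover (a joint): Grey hood over the bay, 142 x 68 mm, 28 mm high, walls 4 mm, 24 mm high inside; hinged along bay y at the upper end. 0 = shut (about 0.01 latched), 1.57 rad = fully open. A spring (0.2 N m shut, 0.1 N m open) throws and keeps it open; then it stands along bay z, leaning over the bay by 30 degrees. 1 to 6 N at its free end shut it; hold it down till the latch catches.
- cover_hinge (a point): Point on the hinge axis of the cover, in the middle of its width: 70 mm up the slope (bay x) from the bay's centre, at deck level (bay z = 14 mm).
- cover_edge (a point): Point on the cover's outer face (its top when shut), mid-width, 12 mm from its free end, where it is pushed shut. It turns with the cover: 130 mm from the hinge line along the cover and 28 mm to its outer side.
- latch (a joint): Red thumb latch on the deck below the cover's free end: 0 = home, 0.014 m = slid fully to bay +y. A spring (1.2 N home, 2.9 N fully slid) returns it. Its steel tongue holds a hook on the cover and frees it when slid 9 mm or more. Pushing the cover down wedges the bevelled tongue aside, and the latch springs home over the hook by itself.
- latch_knob (a point): Middle of the latch's ribbed thumb piece, 20 mm above the deck; at home x -112, y +18 mm from the bay's origin. It is 18 mm (bay x) by 20 mm (bay y), its top 28 mm above the deck; below 14 mm is a base 24 x 20 mm. Push its side facing bay -y. The tongue lies 9 to 35 mm up the slope from this point, 9 to 25 mm above the deck, and reaches 27 mm to -y.
- pack: Black battery pack with an orange band at one end and brass contacts at the other: 90 x 38 x 32 mm (its x, y, z), 0.14 kg, lying loose on the desk. Origin: centre of its underside; +x points to the contacts. In the bay 18 mm of its height stand above the deck, so to lay it in hold it by its upper part only, across its 38 mm.
- pack_contacts (a point): Centre of the pack's end face with the brass contacts, 45 mm along the pack's +x from its middle, 16 mm above its underside.
- model_dish_1: Bystander: black dish with green wax flower, 137 mm across, 181 mm high. Origin: centre of its underside. It stands about 160 mm from the pack's middle, beyond the orange end.
- red_tin: Bystander: round red pot, 85 mm across, 50 mm high. Origin: centre of its underside; stands about 140 mm beside the pack.
- gas_torch: Bystander: table torch, 63 x 110 mm, 160 mm high. Origin: centre of its underside; stands beyond the control unit.
- stamp_handle: Bystander: black flared punch, 44 mm across, 92 mm high. Origin: centre of its underside; stands on the robot's side of the control unit.
- tape_roll: Bystander: roll of masking tape lying flat, 62 mm across, 18 mm high. Origin: centre of its underside; lies about 105 mm from the pack's middle, beyond the contact end.
Mind the look-alikes: they are no part of the job. Leave any green or pink look-alike of the pack alone.

How it is judged (in metres and radians):
On the way, in this order (a step that is already met when the one before it is completed fails the run):
1. the latch has let the cover go and it has sprung open (value of joint cover above 1.3 rad), for 0.2 s.
2. the pack lies in the bay, contacts at the hinge end, let go, with the cover still open (x of pack in the frame of bay between -0.009 and 0.009 m and y of pack in the frame of bay between -0.008 and 0.008 m and z of pack in the frame of bay between -0.004 and 0.004 m and x of pack_contacts in the frame of bay above 0.03 m and value of joint cover above 0.5 rad and contact force between the fingers and pack below 0.05 N), for 0.2 s.
At the end, for the whole second after the job is handed in: The pack lies at rest flat on the bay floor (origin within 9 mm along and 8 mm across of the bay's centre, within 4 mm of the floor), contacts towards the hinge; the cover is shut (under 0.06 rad) and the latch is home (within 3 mm) (x of pack in the frame of bay between -0.009 and 0.009 m and y of pack in the frame of bay between -0.008 and 0.008 m and z of pack in the frame of bay between -0.004 and 0.004 m and x of pack_contacts in the frame of bay above 0.03 m and value of joint cover below 0.06 rad and value of joint latch below 0.003 m and linear speed of pack below 0.02 m/s); the robot touches nothing.
It fails at once if the dish, pot, torch, punch or tape roll is shifted by more than 25 mm (distance of any of model_dish_1, red_tin, gas_torch, stamp_handle, tape_roll from where it was at the start of the episode above 0.025 m).
It fails at once if one of them is tipped by more than 20 degrees (angle between any of model_dish_1, red_tin, gas_torch, stamp_handle, tape_roll's own z axis and vertical above 0.35 rad).
It also fails if it takes over 72 s, if anything falls off the work surface, if the arm or the gripper's body presses on something with over 40 N, if the wrist force passes 120 N, or if a joint passes its speed limit or range.

## Working session

There is one attempt and no reset: what is moved stays moved. The work goes in short steps, Python scripts to look and compute and a shell command to move; the robot and the scene stay as the last step left them, time stands still between calls to the robot, and variables do not carry over. Pictures are saved under pics/ and viewed, at most 12 in all, crops included, and the job is handed in when it is done.

```bash
ls; mkdir -p pics
python3 - <<'E'
from workcell import env, grab_frame, camera_model, models
import cv2,numpy as np
np.set_printoptions(precision=1,suppress=True)
s=env.state();print(s)
a=grab_frame("scene");
for n in ["bay","cover","latch","latch_knob","pack","pack_contacts","red_tin","tape_roll","cover_edge"]:
    r=models.search_frame(n,"scene");print("S",n,[(np.array(d["point"]).round(),round(d["p"],2)) for d in r[:3]])
b=grab_frame("top")
for n in ["bay","cover","latch","latch_knob","pack","pack_contacts","red_tin","tape_roll","model_dish_1","stamp_handle","gas_torch"]:
    r=models.search_frame(n,"top");print("T",n,[(np.array(d["point"]).round(),round(d["p"],2)) for d in r[:4]])
cv2.imwrite("pics/scene.png",a);cv2.imwrite("pics/top.png",b)
for c in("scene","top","wrist"):print(c,camera_model(c))
E
```

```text
pics
{'time_s': 0.0, 'qpos': array([65.4, 18.4, 89.7, -0. , 72. , -1.1]), 'qvel': array([ 0.,  0.,  0.,  0., -0., -0.]), 'effort': array([ -0. , -41.2, -23.2,   0.1,   0. ,  -0. ]), 'ee_pos': array([228.4, 527.2, 224.1]), 'ee_rot': array([-179.9,   -0. ,  156.6]), 'force': array([ 0. , -1.1,  0.3]), 'torque': array([-0., -0., -0.]), 'gripper_force': 0.0, 'gripper_width': 91.17989427292473}
S bay [(array([ 573., -136.,  124.]), 0.71), (array([ 560., -140.,  118.]), 0.61)]
S cover [(array([ 573., -136.,  127.]), 0.91)]
S latch [(array([618., -33.,  64.]), 0.47)]
S latch_knob [(array([615., -37.,  66.]), 0.48)]
S pack [(array([385., 296.,  33.]), 0.82), (array([638., 147.,  35.]), 0.81), (array([499., 102.,  33.]), 0.68)]
S pack_contacts [(array([644., 148.,  27.]), 0.94), (array([497., 100.,  33.]), 0.88), (array([378., 295.,  36.]), 0.71)]
S red_tin [(array([646., 284.,  28.]), 0.77)]
S tape_roll [(array([491., 227.,  15.]), 0.73)]
S cover_edge [(array([ 574., -136.,  129.]), 0.89)]
T bay [(array([ 584., -121.,  110.]), 0.58), (array([490., 229.,  17.]), 0.37)]
T cover []
T latch [(ar
[... 744 characters left out ...]
6.9],
       [  0. , 399.9, 199. ],
       [  0. ,   0. ,   1. ]]), 'R': array([[ 0.6, -0.8,  0. ],
       [-0.5, -0.4, -0.8],
       [ 0.6,  0.5, -0.6]]), 't': array([-270. ,  413.1,  827.9])}
top {'K': array([[392.8,   0. , 326.1],
       [  0. , 392.8, 203.4],
       [  0. ,   0. ,   1. ]]), 'R': array([[-0. , -1. , -0. ],
       [-1. ,  0. , -0.1],
       [ 0.1,  0. , -1. ]]), 't': array([ 176. ,  592.8, 1150.1])}
wrist {'K': array([[321.6,   0. , 319.1],
       [  0. , 321.6, 196.8],
       [  0. ,   0. ,   1. ]]), 'mount': array([[   0. ,   -1. ,   -0.3,   75.5],
       [   1. ,    0. ,   -0. ,   -0.4],
       [   0. ,   -0.3,    1. , -159.7],
       [   0. ,    0. ,    0. ,    1. ]])}
```

View pics/scene.png

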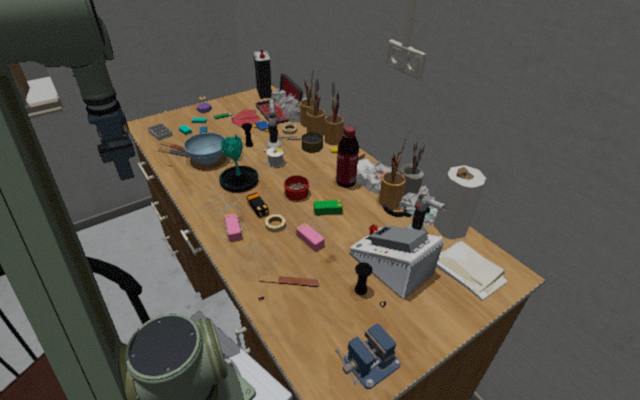

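View pics/top.png

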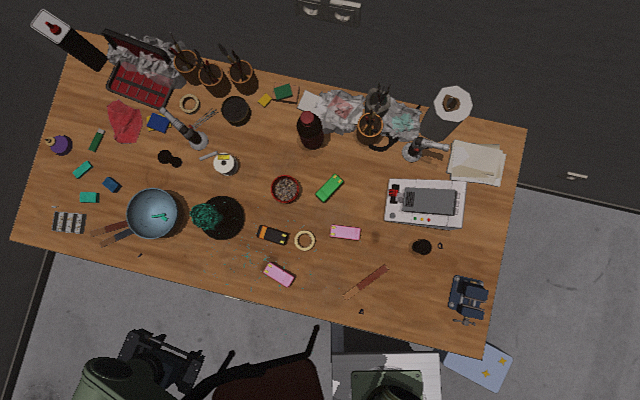

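Candidates in top.png: the black pack with an orange end at (273,236), a green one (329,188), and pink ones (346,233) and (279,274). I choose the black one: its other end faces the tape roll at (305,240), and the dish at (218,217) is beyond the orange end. The control unit is at (425,203), with the red latch at about (394,192). I'll check this in one close crop.

Run:
```python
import cv2,numpy as np
a=cv2.imread("pics/scene.png");b=cv2.imread("pics/top.png")
def c(im,x0,y0,w,h,W,H): return cv2.resize(im[y0:y0+h,x0:x0+w],(W,H),interpolation=cv2.INTER_CUBIC)
o=np.zeros((600,800,3),np.uint8)
o[:300,:400]=c(b,375,165,100,75,400,300)      # x4
o[:300,400:]=c(a,345,220,100,75,400,300)     # x4
o[300:,:400]=c(b,250,215,50,37,400,300)      # x8
o[300:,400:]=c(a,240,185,50,37,400,300)
cv2.imwrite("pics/crop.png",o)
```

```text
(no output)
```

View pics/crop.png

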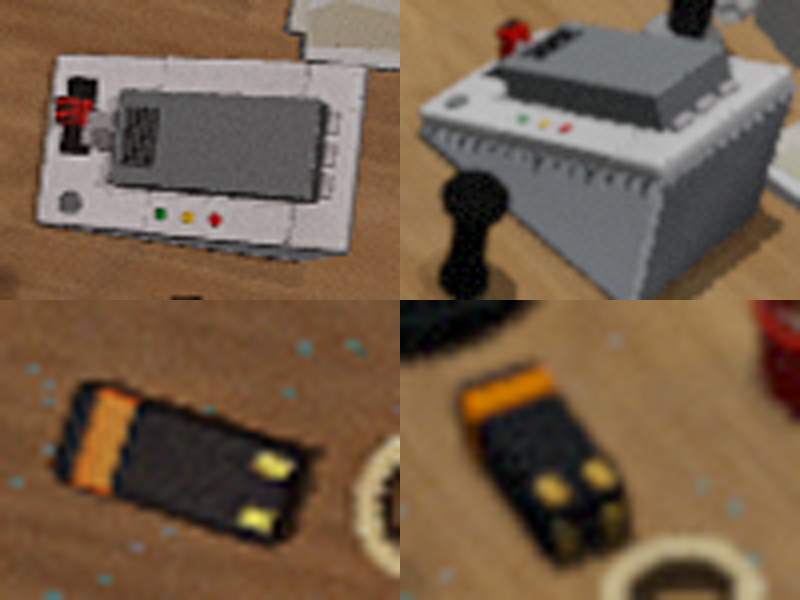

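The crop confirms the black pack with its orange band (left in the top view) and brass contacts (right, towards the tape). The deck corners of the unit are clear in both views, so I'll fit its pose from them.

```bash
cat > h.py <<'E'
import numpy as np, cv2
from scipy.spatial.transform import Rotation as Ro
from scipy.optimize import least_squares
from workcell import env, grab_frame, camera_model, models
np.set_printoptions(precision=1,suppress=True)
def proj(c,X,T=None):
    m=camera_model(c); X=np.atleast_2d(X)
    if c=="wrist":
        M=T@m["mount"]; P=(X-M[:3,3])@M[:3,:3]
    else: P=X@np.array(m["R"]).T+m["t"]
    p=P@np.array(m["K"]).T; return p[:,:2]/p[:,2:]
def tcp():
    s=env.state(); T=np.eye(4); T[:3,:3]=Ro.from_euler("xyz",s["ee_rot"],degrees=True).as_matrix(); T[:3,3]=s["ee_pos"]; return T
def bayT(v):
    x,y,z,yaw=v; c,s=np.cos(yaw),np.sin(yaw); h=np.array([c,s,0]); k=np.radians(30)
    bx=h*np.cos(k)+[0,0,np.sin(k)]; bz=-h*np.sin(k)+[0,0,np.cos(k)]
    T=np.eye(4); T[:3,:3]=np.c_[bx,np.cross(bz,bx),bz]; T[:3,3]=x,y,z; return T
def ap(T,X): return np.atleast_2d(X)@T[:3,:3].T+T[:3,3]
def go(T):  # delta from the measured pose to T in present tool axes
    C=tcp(); d=C[:3,:3].T@(T[:3,3]-C[:3,3]); r=Ro.from_matrix(C[:3,:3].T@T[:3,:3]).as_rotvec(degrees=True)
    s=env.state(); print("t",round(s["time_s"],2),"pos",C[:3,3],"shift",d,"turn",r,"F",s["force"],"w",round(s["gripper_width"],1),"g",round(s["gripper_force"],1))
def tool(T,p): # tool pose in bay/pack frame: fingers along -z, y along y; p = TCP
    G=np.eye(4); G[:3,:3]=T[:3,:3]@np.diag([-1,1,-1]); G[:3,3]=ap(T,p)[0]; return G
try: B=bayT(np.load("bay.npy"))
except Exception: B=None
E
python3 - <<'E'
from h import *
D=[[-138,65,14],[90,65,14],[90,-65,14],[-138,-65,14]]
tp=np.array([[57,55],[367,68],[350,255],[38,222]])/4+[375,165]
sp=np.array([[393,70],[260,165],[20,118]])/4+[345,220]
def f(v):
    X=ap(bayT(v),D); return np.r_[(proj("top",X)-tp).ravel(),(proj("scene",X[1:])-sp).ravel()]
r=least_squares(f,[580,-125,90,-np.pi/2]);print(r.x,np.degrees(r.x[3]));print(r.fun)
np.save("bay.npy",r.x)
B=bayT(r.x); print("knob",ap(B,[-112,18,34]),"cover",ap(B,[0,0,42]))
E=[[-45,19,32],[45,19,32],[45,-19,32],[-45,-19,32]]
pp=np.array([[92,382],[312,450],[272,545],[62,475]])/8+[250,215]
def P(v):
    T=np.eye(4);T[:3,:3]=Ro.from_euler("z",v[2]).as_matrix();T[:3,3]=v[0],v[1],0;return T
g=least_squares(lambda v:(proj("top",ap(P(v),E))-pp).ravel(),[505,330,-1.8]);print(g.x,np.degrees(g.x[2]),g.fun)
go(tool(B,[-124,-10-14+8-10,14+60]))
E
```

```text
[ 583.3 -147.3   82.8   -1.7] -99.38168686263407
[ 0.2 -0.1  0.4 -0.7 -0.4 -0.1 -0.4  0.5  0.6 -0.1  0.3  1.4 -1.2 -1.2]
knob [[619.7 -37.8  56.3]] cover [[ 586.7 -126.6  119.2]]
[393.6 323.9  -1.9] -109.06332514916778 [-0.7 -0.7  0.3  0.1  1.3  0.6 -1.  -0.1]
t 1.1 pos [228.6 527.6 225. ] shift [-533.6 -344.6  140. ] turn [ 19.9 -25.4  74.1] F [ 0.2 -0.3 -0.8] w 91.3 g 0.0
```

The unit fit is good, with the knob agreeing with the networks. The pack fit used a wrong crop row offset (y is 300 too large), so I'll redo it. First I turn the tool to the deck's attitude.

```bash
python3 -m crank '1 0 0 0 2.5 -3.2 9.3;1 0 0 0 2.5 -3.2 9.3;1 0 0 0 2.5 -3.2 9.3;1 0 0 0 2.5 -3.2 9.3;1 0 0 0 2.5 -3.2 9.3;1 0 0 0 2.5 -3.2 9.3;1 0 0 0 2.5 -3.2 9.3;1 0 0 0 2.5 -3.2 9.3'
python3 - <<'E'
from h import *
E=[[-45,19,32],[45,19,32],[45,-19,32],[-45,-19,32]]
pp=(np.array([[92,382],[312,450],[272,545],[62,475]])-[0,300])/8+[250,215]
def P(v):
    T=np.eye(4);T[:3,:3]=Ro.from_euler("z",v[2]).as_matrix();T[:3,3]=v[0],v[1],0;return T
g=least_squares(lambda v:(proj("top",ap(P(v),E))-pp).ravel(),[505,330,-1.8]);print(g.x,np.degrees(g.x[2]),g.fun)
np.save("pack.npy",g.x)
go(tool(B,[-126,-26,14+90]))
E
```

```text
time_s: 2.1
ee_pos: [228.4, 528.0, 224.8]
ee_rot: [179.8, 30.3, 80.0]
force: [1.7, -0.4, 0.1]
gripper_width: 14.0
gripper_force: 0.0
[504.8 322.8  -1.9] -109.33221774705653 [-0.5 -0.5  0.2  0.2  1.2  0.4 -0.8 -0.1]
t 2.1 pos [228.4 528.  224.8] shift [-324.   438.4  323.6] turn [-0.1  0.3 -0.6] F [ 1.7 -0.4  0.1] w 14.0 g 0.0
```

```bash
python3 -m crank '1 -30 43 25 0 0 0;1 -30 43 25 0 0 0;1 -30 43 25 0 0 0;1 -30 43 25 0 0 0;1 -30 43 25 0 0 0;1 -30 43 25 0 0 0;1 -30 43 25 0 0 0;1 -30 43 25 0 0 0;1 -30 43 25 0 0 0;1 -30 43 25 0 0 0'
python3 - <<'E'
from h import *
go(tool(B,[-126,-26,14+90]))
T=tcp(); im=grab_frame("wrist")
for n in ["latch_knob","cover","pack"]:
    print(n,[(ap(np.linalg.inv(B),d["point"])[0],round(d["p"],2)) for d in models.search_frame(n,"wrist")[:2]])
for X in [[-138,65,14],[-138,-65,14],[90,65,14],[90,-65,14],[-112,18,42],[-112-9,8,42],[-112+9,8,42],[-72,34,42],[-72,-34,42]]:
    p=proj("wrist",ap(B,X),T)[0]; print(X,p)
    if abs(p).max()<5000: cv2.circle(im,tuple(int(v) for v in p),3,(0,255,0),1)
cv2.imwrite("pics/w1.png",im)
E
```

```text
time_s: 3.35
ee_pos: [588.9, 74.3, 160.0]
ee_rot: [179.9, 30.1, 80.3]
force: [0.9, 0.8, 0.4]
gripper_width: 0.1
gripper_force: 0.0
t 3.35 pos [588.9  74.3 160. ] shift [-25.4   4.8  72.7] turn [-0.1  0.1 -0.3] F [0.9 0.8 0.4] w 0.1 g 0.0
latch_knob [(array([-118.9,   19.4,   40.5]), 0.85)]
cover []
pack [(array([-281.2,   31. ,  103.8]), 0.86), (array([-243.4, -108.2,   86.1]), 0.55)]
[-138, 65, 14] [412.3 195.4]
[-138, -65, 14] [287.  195.8]
[90, 65, 14] [398.6 374.4]
[90, -65, 14] [292.8 374.6]
[-112, 18, 42] [370.1 228.8]
[-121, 8, 42] [360.1 220.2]
[-103, 8, 42] [359.6 237.4]
[-72, 34, 42] [384.4 265.9]
[-72, -34, 42] [317.1 266.1]
```

View pics/w1.png

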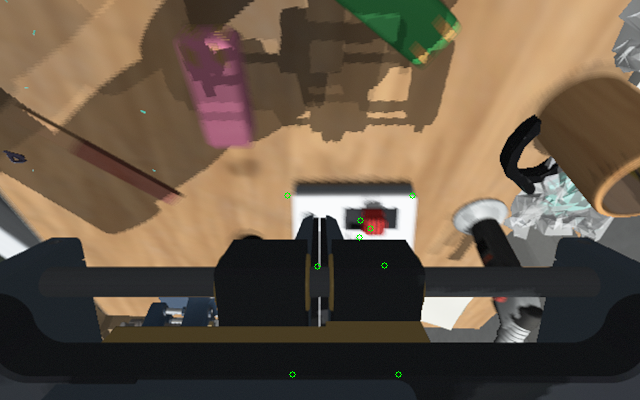

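The view shows the deck's lower edge at row 194 (columns 292 to 415) and the red knob at about (374,222), roughly 3 mm further in +y than predicted. I'll shift the bay estimate by that and go down beside the knob.

Run:
```python
from h import *
v=np.load("bay.npy"); v[:3]+=3*B[:3,1]; np.save("bay.npy",v); B=bayT(v)
go(tool(B,[-126,-15,39]))
```

```text
t 3.55 pos [587.7  75.  159.8] shift [-25.6  20.5 137.7] turn [-0.2  0.2 -0.4] F [-0.7  0.8  0.2] w 0.7 g 0.0
```

```bash
python3 -m crank '1 -13 10 35 0 0 0;1 -13 10 35 0 0 0;1 0 0 30 0 0 0;1 0 0 20 0 0 0;1 0 0 17 0 0 0;1 0 0 0 0 0 0'
python3 - <<'E'
from h import *
go(tool(B,[-126,-15,39]))
T=tcp(); im=grab_frame("wrist")
print([(ap(np.linalg.inv(B),d["point"])[0],round(d["p"],2)) for d in models.search_frame("latch_knob","wrist")[:2]])
a=grab_frame("scene")[215:275,340:440]
im=im[120:330,200:440]
cv2.imwrite("pics/w2.png",np.hstack([cv2.resize(im,(480,420)),cv2.resize(a,(320,192)).copy() if 0 else cv2.copyMakeBorder(cv2.resize(a,(320,192)),0,228,0,0,0)]))
E
```

```text
time_s: 4.3
ee_pos: [591.4, -17.3, 54.2]
ee_rot: [-180.0, 30.2, 80.4]
force: [0.2, -0.1, 0.0]
gripper_width: 0.2
gripper_force: 0.0
t 4.3 pos [591.4 -17.3  54.2] shift [-0.6  1.3  1. ] turn [-0.2  0.2 -0.2] F [ 0.2 -0.1  0. ] w 0.2 g 0.0
[]
```

View pics/w2.png

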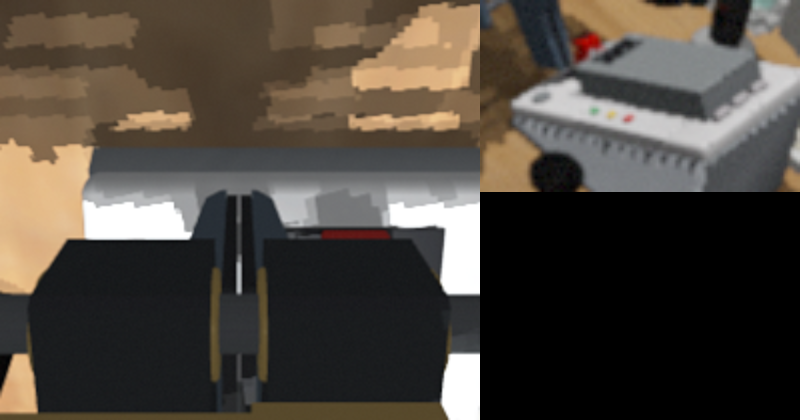

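The fingers stand beside the red knob (knob at columns 323-390, fingertips at 225-265), and the path is free. I push in +y.

```bash
for i in 1; do python3 -m crank '1 0 6 0 0 0 0;1 0 5 0 0 0 0;1 0 4 0 0 0 0;1 0 0 0 0 0 0'; done; python3 -m crank '1 0 4 0 0 0 0;1 0 0 0 0 0 0'
```

```text
time_s: 4.95
ee_pos: [607.2, -20.2, 54.9]
ee_rot: [179.9, 30.2, 80.3]
force: [-1.4, 0.4, 0.3]
gripper_width: 0.7
gripper_force: 0.4
time_s: 5.2
ee_pos: [611.2, -20.9, 54.8]
ee_rot: [179.9, 30.2, 80.3]
force: [-0.7, 0.9, 0.2]
gripper_width: 0.5
gripper_force: 0.4
```

```bash
python3 -m crank '1 0 4 0 0 0 0;1 0 0 0 0 0 0'; python3 -m crank '1 0 4 0 0 0 0;1 0 0 0 0 0 0';python3 - <<'E'
from h import *
grab_frame("scene")
print([(ap(np.linalg.inv(B),d["point"])[0],round(d["p"],2)) for d in models.search_frame("cover","scene")[:2]],[(ap(np.linalg.inv(B),d["point"])[0],round(d["p"],2)) for d in models.search_frame("latch","scene")[:2]])
E
```

```text
time_s: 5.45
ee_pos: [614.8, -21.6, 54.8]
ee_rot: [179.9, 30.2, 80.3]
force: [-2.8, 0.8, 0.5]
gripper_width: 0.3
gripper_force: 1.1
time_s: 5.7
ee_pos: [618.9, -22.3, 54.8]
ee_rot: [179.9, 30.2, 80.3]
force: [-2.9, 1.0, 0.6]
gripper_width: 0.4
gripper_force: 1.3
[(array([ 88.9, -13.3,  98.5]), 0.78)] []
```

The cover is open. I back off, lift, and head to the pack.

```bash
python3 -m crank '1 0 -10 0 0 0 0;1 0 0 -50 0 0 0;1 0 0 -50 0 0 0;-1 0 0 -50 0 0 0'
python3 - <<'E'
from h import *
v=np.load("pack.npy"); P=np.eye(4);P[:3,:3]=Ro.from_euler("z",v[2]).as_matrix();P[:3,3]=v[0],v[1],0
go(tool(P,[0,0,150]))
C=tcp(); print("then world pos keep, after turn:", tool(P,[0,0,0])[:3,:3].T@(tool(P,[0,0,150])[:3,3]-C[:3,3]))
E
```

```text
time_s: 6.35
ee_pos: [621.8, 54.4, 186.2]
ee_rot: [179.8, 30.2, 80.3]
force: [0.8, -0.3, -0.0]
gripper_width: 7.8
gripper_force: 0.0
t 6.35 pos [621.8  54.4 186.2] shift [ 229.8 -160.4  -92.2] turn [ 2.7 30.1  9.4] F [ 0.8 -0.3 -0. ] w 7.8 g 0.0
then world pos keep, after turn: [ 214.5 -199.3   36.2]
```

```bash
python3 -m crank '-1 0 0 0 0.9 10 3.1;-1 0 0 0 0.9 10 3.1;-1 0 0 0 0.9 10 3.1;-1 43 -40 0 0 0 0;-1 43 -40 0 0 0 0;-1 43 -40 6 0 0 0;-1 43 -40 12 0 0 0;-1 43 -40 18 0 0 0;-1 0 0 0 0 0 0'
python3 - <<'E'
from h import *
v=np.load("pack.npy"); P=np.eye(4);P[:3,:3]=Ro.from_euler("z",v[2]).as_matrix();P[:3,3]=v[0],v[1],0
go(tool(P,[0,0,150]))
T=tcp(); im=grab_frame("wrist"); np.save("Tp.npy",T)
Pi=np.linalg.inv(P)
for n in("pack","pack_contacts"):print(n,[(ap(Pi,d["point"])[0],round(d["p"],2)) for d in models.search_frame(n,"wrist")[:3]])
for X in [[-45,19,32],[45,19,32],[45,-19,32],[-45,-19,32]]:
    p=proj("wrist",ap(P,X),T)[0]; print(p); cv2.circle(im,tuple(int(x) for x in p),3,(0,255,0),1)
cv2.imwrite("pics/w3.png",im)
E
```

```text
time_s: 7.48
ee_pos: [501.1, 325.4, 147.2]
ee_rot: [-179.8, 0.2, 71.1]
force: [-0.4, -0.6, 0.1]
gripper_width: 91.2
gripper_force: 0.0
t 7.47 pos [501.1 325.4 147.2] shift [-1.2  4.4 -2.8] turn [-0.2  0.2  0.4] F [-0.4 -0.6  0.1] w 91.2 g 0.0
pack [(array([ 12.4, -96. ,  26.5]), 0.84), (array([-13.2,   4.1,  29.9]), 0.62)]
pack_contacts [(array([ 16.1, -92.4,  35.2]), 0.78), (array([-15.2,   2.2,  30.7]), 0.61)]
[348.4 145.2]
[345.3 243.2]
[304.2 242.9]
[303.6 144.9]
```

View pics/w3.png

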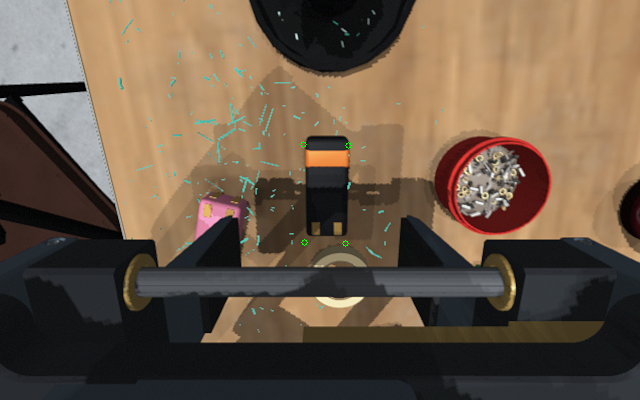

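The pack's top corners sit at (306,137), (349,137), (346,236) and (307,236), about 8 mm further toward the orange end than predicted. Refitting.

Run:
```python
from h import *
T=np.load("Tp.npy");E=[[-45,19,32],[45,19,32],[45,-19,32],[-45,-19,32]]
pp=np.array([[349,138],[346,236],[307,236],[306,138]])
def Pf(v):
    P=np.eye(4);P[:3,:3]=Ro.from_euler("z",v[2]).as_matrix();P[:3,3]=v[0],v[1],0;return P
g=least_squares(lambda v:(proj("wrist",ap(Pf(v),E),T)-pp).ravel(),np.load("pack.npy"));print(g.x,np.degrees(g.x[2]),g.fun)
np.save("pack.npy",g.x); go(tool(Pf(g.x),[0,0,30]))
```

```text
[508.2 328.4  -1.9] -109.06071849911723 [ 1.  -0.5  1.2  0.7 -1.2  0.6 -1.1 -0.6]
t 7.62 pos [504.  322.2 148.9] shift [  7.4   1.9 118.9] turn [-0.   0.1 -0.2] F [-0.5  0.   0.6] w 91.4 g 0.0
```

```bash
python3 -m crank '-0.3 7 2 20 0 0 0;-0.3 0 0 30 0 0 0;-0.3 0 0 30 0 0 0;-0.3 0 0 25 0 0 0;-0.3 0 0 0 0 0 0' 25
python3 - <<'E'
from h import *
v=np.load("pack.npy"); P=np.eye(4);P[:3,:3]=Ro.from_euler("z",v[2]).as_matrix();P[:3,3]=v[0],v[1],0
go(tool(P,[0,0,28]))
E
```

```text
time_s: 8.25
ee_pos: [506.7, 326.6, 40.7]
ee_rot: [-179.7, 0.4, 70.6]
force: [0.3, -0.3, 0.6]
gripper_width: 59.0
gripper_force: 0.0
t 8.25 pos [506.7 326.6  40.7] shift [ 2.2  1.  12.7] turn [-0.3  0.4 -0.3] F [ 0.3 -0.3  0.6] w 59.0 g 0.0
```

```bash
python3 -m crank '-0.3 2 1 13 0 0 0;-0.3 0 0 0 0 0 0;1 0 0 0 0 0 0;1 0 0 0 0 0 0;1 0 0 0 0 0 0;1 0 0 0 0 0 0' 25
python3 -m crank '1 0 0 -40 0 0 0;1 0 0 -60 0 0 0;1 0 0 -50 0 0 0;1 0 0 -50 0 0 0;1 0 0 0 0 0 0'
python3 - <<'E'
from h import *
go(tool(B,[0,0,28+120]))
C=tcp();G=tool(B,[0,0,148]); print(G[:3,:3].T@(G[:3,3]-C[:3,3]))
E
```

```text
time_s: 9.0
ee_pos: [509.3, 330.3, 31.1]
ee_rot: [-179.9, 0.1, 70.7]
force: [0.3, 0.1, 3.4]
gripper_width: 38.0
gripper_force: 25.0
time_s: 9.62
ee_pos: [511.3, 331.5, 235.1]
ee_rot: [179.8, -0.3, 70.7]
force: [-0.4, 0.4, -1.7]
gripper_width: 37.7
gripper_force: 25.0
t 9.62 pos [511.3 331.5 235.1] shift [-355.   216.    23.1] turn [ -2.3 -30.2  -9.7] F [-0.4  0.4 -1.7] w 37.7 g 25.0
[-322.8  152.1  214.2]
```

The pack is held (opening 37.7 mm). I turn it to the deck's attitude and carry it over.

```bash
python3 -m crank '1 0 0 0 -0.8 -10.1 -3.2;1 0 0 0 -0.8 -10.1 -3.2;1 0 0 0 -0.8 -10.1 -3.2;1 -40 20 10 0 0 0;1 -40 20 20 0 0 0;1 -40 20 25 0 0 0;1 -40 20 25 0 0 0;1 -40 20 25 0 0 0;1 -40 20 25 0 0 0;1 -30 20 20 0 0 0'
python3 -m crank '1 0 0 0 0 0 0;1 0 0 0 0 0 0'
python3 - <<'E'
from h import *
go(tool(B,[0,0,28+80]))
T=tcp(); im=grab_frame("wrist")
T2=tcp();print(T2[:3,3]-T[:3,3]);T[:3,3]=(T[:3,3]+T2[:3,3])/2; np.save("Tb.npy",T)
# pack in hand predicted (pack origin 28 below TCP), bay rim and floor
H=np.eye(4);H[:3,:3]=T[:3,:3]@np.diag([-1,1,-1]);H[:3,3]=T[:3,3]+28*T[:3,2]
def mk(F,X,c):
    p=proj("wrist",ap(F,X),T)[0]; print(X,p); cv2.circle(im,tuple(int(x) for x in p),3,c,1)
for X in [[-45,19,32],[-45,-19,32],[-45,19,0],[-45,-19,0]]: mk(H,X,(0,255,0))
for X in [[-50,23,14],[-50,-23,14],[50,23,14],[50,-23,14],[-138,65,14],[-138,-65,14],[-112,18,42]]: mk(B,X,(255,0,255))
cv2.imwrite("pics/w4.png",im)
E
```

```text
time_s: 10.88
ee_pos: [596.1, 0.7, 235.5]
ee_rot: [-179.4, 30.5, 80.8]
force: [0.2, -0.6, -1.2]
gripper_width: 37.8
gripper_force: 25.0
time_s: 11.12
ee_pos: [596.2, 3.1, 235.9]
ee_rot: [-179.5, 30.4, 80.8]
force: [0.9, 0.5, -1.7]
gripper_width: 37.6
gripper_force: 25.0
t 11.12 pos [596.2   3.1 235.9] shift [-53.   15.5 100.1] turn [-0.4  0.4  0.1] F [ 0.9  0.5 -1.7] w 37.6 g 25.0
[0.2 0.5 0.3]
[-45, 19, 32] [359.3 170.9]
[-45, -19, 32] [281.9 170.8]
[-45, 19, 0] [352.7 160.6]
[-45, -19, 0] [288.  160.5]
[-50, 23, 14] [354.8 179.3]
[-50, -23, 14] [313.9 179.1]
[50, 23, 14] [352.  260.1]
[50, -23, 14] [314.  259.9]
[-138, 65, 14] [397.8  97.4]
[-138, -65, 14] [273.8  97. ]
[-112, 18, 42] [354.7 124.2]
```

View pics/w4.png

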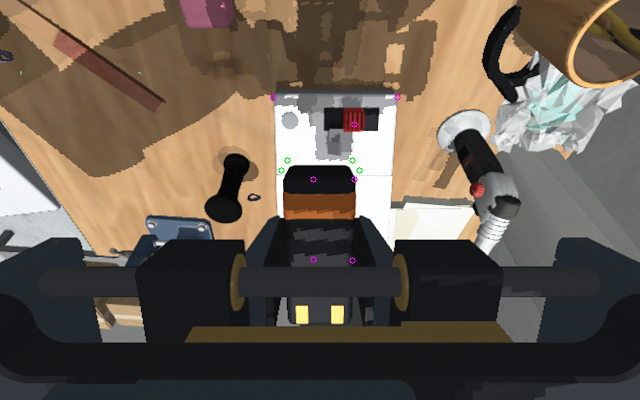

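Run:
```python
from h import *
v=np.load("pack.npy"); P=np.eye(4);P[:3,:3]=Ro.from_euler("z",v[2]).as_matrix();P[:3,3]=v[0],v[1],0
Td=np.load("Tp.npy");T=np.load("Tb.npy")
f=lambda row:least_squares(lambda x:proj("wrist",ap(P,[x[0],0,32]),Td)[0,1]-row,[0]).x[0]
xs=[f(r) for r in (150,167,222,236)];print(xs)
obs=[193,218,305,324]
def H(q):
    F=np.eye(4);F[:3,:3]=T[:3,:3]@np.diag([-1,1,-1])@Ro.from_euler("y",q[2]).as_matrix();F[:3,3]=ap(T,[q[0],0,q[1]])[0];return F
def res(q):
    r=[proj("wrist",ap(H(q),[x,0,32]),T)[0,1]-o for x,o in zip(xs,obs)]
    a=proj("wrist",ap(H(q),[[xs[0],19,32],[xs[0],-19,32]]),T)[:,0]
    return np.r_[r,a[0]-a[1]-71]
g=least_squares(res,[0,28,0]);print(g.x,np.degrees(g.x[2]),g.fun)
g=least_squares(lambda q:res([q[0],28,q[1]])[:4],[0,0]);print(g.x,g.fun)
```

```text
[np.float64(-34.7024104058779), np.float64(-20.045910703349602), np.float64(30.41416117146642), np.float64(44.058182681417975)]
[-5.6 36.4 -0.1] -3.873554222656553 [-0.5  0.9 -1.4  0.9  0. ]
[1. 0.] [-1.1  1.5 -0.9  0.6]
```

The pack is centred in the hand (about 1 mm off), and the deck edge matches the prediction to about 2 px. I go down to just above the bay.

```bash
python3 -m crank '1 -18 5 20 0 0 0;1 -18 5 20 0 0 0;1 -17 5 20 0 0 0;1 0 0 10 0 0 0;1 0 0 0 0 0 0;1 0 0 0 0 0 0'
python3 - <<'E'
from h import *
go(tool(B,[1,0,28+30]));go(tool(B,[1,0,28+30]))
im=grab_frame("scene");b=grab_frame("top")
cv2.imwrite("pics/s5.png",np.hstack([cv2.resize(im[200:300,335:455],(480,400)),cv2.resize(b[165:245,378:442],(320,400))]))
E
```

```text
time_s: 11.92
ee_pos: [598.3, -78.5, 203.8]
ee_rot: [-179.7, 30.4, 80.8]
force: [-0.0, -0.5, -1.8]
gripper_width: 37.7
gripper_force: 25.0
t 11.93 pos [598.3 -78.5 203.8] shift [-0.8 -0.2 81.9] turn [-0.3  0.4  0.1] F [-0.  -0.5 -1.8] w 37.7 g 25.0
t 11.93 pos [598.3 -78.5 203.8] shift [-0.8 -0.2 81.9] turn [-0.3  0.4  0.1] F [-0.  -0.5 -1.8] w 37.7 g 25.0
```

View pics/s5.png

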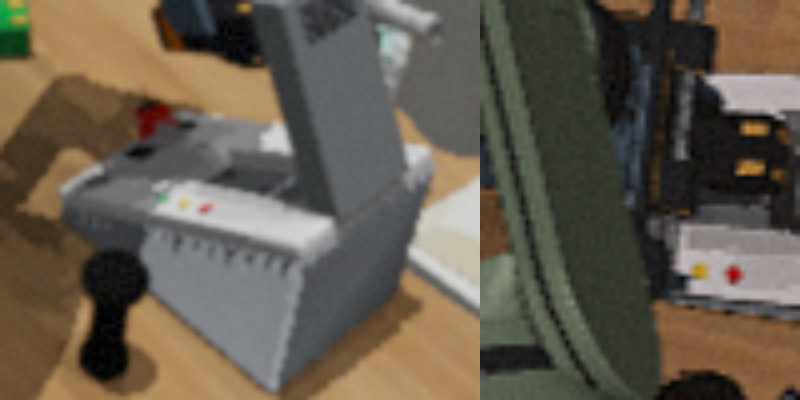

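The scene view shows the cover standing open, the pocket empty, and the pack above it. Descending.

```bash
python3 -m crank '1 0 0 30 0 0 0;1 0 0 30 0 0 0;1 0 0 22 0 0 0;1 0 0 8 0 0 0;1 0 0 0 0 0 0;1 0 0 0 0 0 0'
python3 - <<'E'
from h import *
go(tool(B,[1,0,28]))
E
```

```text
time_s: 12.78
ee_pos: [590.9, -124.2, 127.1]
ee_rot: [-179.8, 30.4, 80.7]
force: [1.1, 0.3, -1.4]
gripper_width: 37.8
gripper_force: 25.0
t 12.78 pos [ 590.9 -124.2  127.1] shift [ 0.5 -0.7 22.3] turn [-0.2  0.4  0. ] F [ 1.1  0.3 -1.4] w 37.8 g 25.0
```

```bash
python3 -m crank '1 0 0 6 0 0.3 0;1 0 0 4 0 0 0;1 0 0 0 0 0 0'; python3 -m crank '1 0 0 4 0 0 0;1 0 0 0 0 0 0';  python3 -m crank '1 0 0 3 0 0 0;1 0 0 0 0 0 0'
```

```text
time_s: 13.15
ee_pos: [590.9, -127.5, 118.1]
ee_rot: [-179.9, 29.9, 80.6]
force: [1.6, 7.4, 1.8]
gripper_width: 38.0
gripper_force: 25.0
time_s: 13.4
ee_pos: [590.9, -128.3, 116.1]
ee_rot: [180.0, 29.8, 80.5]
force: [-0.3, 14.0, 10.8]
gripper_width: 37.9
gripper_force: 25.0
time_s: 13.65
ee_pos: [590.9, -128.7, 115.7]
ee_rot: [179.9, 29.8, 80.5]
force: [-2.9, 20.3, 21.8]
gripper_width: 37.5
gripper_force: 25.0
```

Run:
```python
from h import *
go(tool(B,[1,0,28]))
```

```text
t 13.65 pos [ 590.9 -128.7  115.7] shift [-1.5 -1.4 10.2] turn [ 0.1 -0.2 -0.1] F [-2.9 20.3 21.8] w 37.5 g 25.0
```

Resistance came at about deck level, with a component towards -x. I ease up and look.

```bash
python3 -m crank '1 0 0 -12 0 0 0;1 0 0 -6 0 0 0;1 0 0 0 0 0 0'
python3 - <<'E'
from h import *
go(tool(B,[1,0,28]))
ims=[]
for c,(x0,y0,w,h) in {"scene":(335,200,112,84),"top":(385,165,80,60)}.items():
    im=grab_frame(c)[y0:y0+h,x0:x0+w]; k=400/w; im=cv2.resize(im,(400,300),interpolation=cv2.INTER_CUBIC)
    for F in ([[-50,23,14],[50,23,14],[50,-23,14],[-50,-23,14]],[[-138,65,14],[90,65,14],[90,-65,14],[-138,-65,14]]):
        q=((proj(c,ap(B,F))-[x0,y0])*k).astype(int); cv2.polylines(im,[q],True,(0,255,0),1)
    ims.append(im)
T=tcp();w=grab_frame("wrist")
for F in ([[-50,23,14],[50,23,14],[50,-23,14],[-50,-23,14]],[[-138,65,14],[90,65,14],[90,-65,14],[-138,-65,14]]):
    cv2.polylines(w,[proj("wrist",ap(B,F),T).astype(int)],True,(0,255,0),1)
w=cv2.resize(w[50:350,120:520],(400,300))
cv2.imwrite("pics/s6.png",np.vstack([np.hstack(ims),np.hstack([w,np.zeros_like(w)])]))
E
```

```text
time_s: 14.02
ee_pos: [590.3, -124.4, 127.0]
ee_rot: [-179.7, 30.2, 80.7]
force: [-0.8, 0.3, -1.5]
gripper_width: 37.9
gripper_force: 25.0
t 14.03 pos [ 590.3 -124.4  127. ] shift [ 0.6 -0.  22.1] turn [-0.3  0.2  0.1] F [-0.8  0.3 -1.5] w 37.9 g 25.0
```

View pics/s6.png

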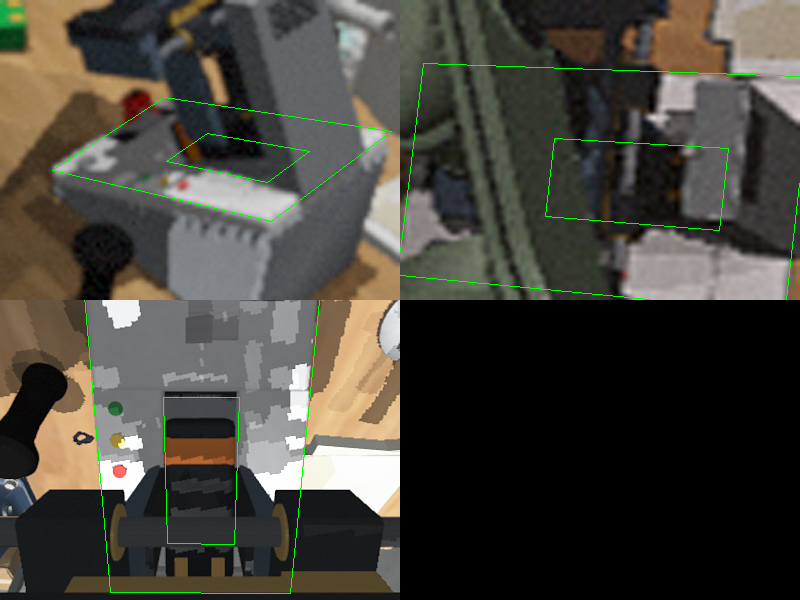

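The wrist view shows the pocket's lower rim at crop row 391 against 397 predicted, so the bay lies about 4 mm further down the slope. Across the deck it matches. I shift 4 mm (tool +x) and go down.

```bash
python3 - <<'E'
from h import *
v=np.load("bay.npy"); v[:3]+=-4*B[:3,0]; np.save("bay.npy",v)
E
python3 -m crank '1 4 0 0 0 0 0;1 0 0 6 0 0 0;1 0 0 4 0 0 0;1 0 0 0 0 0 0'; python3 -m crank '1 0 0 4 0 0 0;1 0 0 0 0 0 0'; python3 -m crank '1 0 0 3 0 0 0;1 0 0 0 0 0 0'
```

```text
time_s: 14.68
ee_pos: [589.5, -126.0, 115.8]
ee_rot: [-179.6, 30.2, 80.7]
force: [-0.1, -1.2, -0.3]
gripper_width: 37.6
gripper_force: 25.0
time_s: 14.92
ee_pos: [589.8, -127.0, 114.8]
ee_rot: [-179.7, 30.1, 80.6]
force: [-2.3, 5.6, 9.2]
gripper_width: 38.1
gripper_force: 25.0
time_s: 15.18
ee_pos: [589.8, -127.2, 114.6]
ee_rot: [-179.9, 30.1, 80.5]
force: [-5.4, 14.2, 21.5]
gripper_width: 37.6
gripper_force: 25.0
```

Run:
```python
from h import *
go(tool(B,[1,0,28]))
T=tcp();w=grab_frame("wrist")
cv2.imwrite("pics/s7.png",cv2.resize(w[110:310,200:440],(720,600),interpolation=cv2.INTER_CUBIC))
for F in ([[-50,23,14],[-50,-23,14]],[[-50,23,0],[-50,-23,0]]): print(((proj("wrist",ap(B,F),T)-[200,110])*3))
```

```text
t 15.18 pos [ 589.8 -127.2  114.6] shift [ 0.8 -0.1 10. ] turn [-0.2  0.1 -0.1] F [-5.4 14.2 21.5] w 37.6 g 25.0
[[482.2 119.3]
 [239.7 119.3]]
[[473.9 110.6]
 [248.  110.5]]
```

View pics/s7.png

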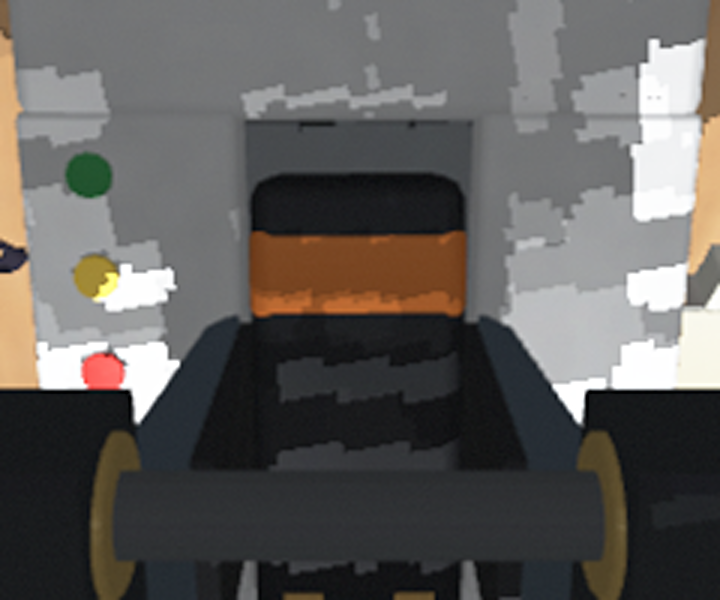

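Run:
```python
from h import *
T=tcp()
for x in (-2,):
  for z in (0,4,8,14):
    F=B.copy();F[:3,3]=ap(B,[x,0,z])[0]
    p=proj("wrist",ap(F,[[-34.7,19,32],[-34.7,-19,32],[-20,0,32],[-45,0,32],[-45,0,20]]),T)
    print(z,"w",p[0,0]-p[1,0],"mid",(p[0,0]+p[1,0])/2,"rows",p[[0,2,3,4],1])
print("obs w 72 mid",200+(250+467)/6,"rows 187.3 216, top edge <=167.5..")
```

```text
0 w 72.23973518189428 mid 320.3186592396839 rows [179.5 206.2 160.  156.6]
4 w 73.92350435017613 mid 320.31705264999067 rows [181.2 208.4 161.3 157.7]
8 w 75.68763750116483 mid 320.3153879303014 rows [183.  210.8 162.6 158.8]
14 w 78.49757271668102 mid 320.312775540208 rows [185.8 214.5 164.7 160.6]
obs w 72 mid 319.5 rows 187.3 216, top edge <=167.5..
```

The pack's apparent width (72 px) matches z≈0, so it has bottomed on the floor at x≈+2.5 mm. I unload and release.

```bash
python3 -m crank '1 0 0 -4 0 0 0;1 0 0 0 0 0 0'; python3 -m crank '0 0 0 0 0 0 0;-0.05 0 0 0 0 0 0;-0.05 0 0 0 0 0 0;-0.05 0 0 0 0 0 0'
```

```text
time_s: 15.48
ee_pos: [590.3, -126.9, 114.6]
ee_rot: [-179.8, 30.1, 80.7]
force: [-0.6, 4.4, 6.8]
gripper_width: 37.9
gripper_force: 25.0
time_s: 15.98
ee_pos: [589.5, -127.4, 113.5]
ee_rot: [-179.6, 30.2, 80.7]
force: [0.5, 0.1, 0.5]
gripper_width: 47.8
gripper_force: 0.0
```

Released. I rise and check the pack in the bay with a wrist view.

```bash
python3 -m crank '-0.05 0 0 -25 0 0 0;-0.05 0 0 -45 0 0 0;-0.05 0 0 -45 0 0 0;0 20 0 -45 0 0 0;1 0 0 0 0 0 0;1 0 0 0 0 0 0'
python3 - <<'E'
from h import *
T=tcp();w=grab_frame("wrist")
for F,c in (([[-50,23,14],[50,23,14],[50,-23,14],[-50,-23,14]],(0,255,0)),([[-43,19,32],[47,19,32],[47,-19,32],[-43,-19,32]],(255,0,255))):
    cv2.polylines(w,[proj("wrist",ap(B,F),T).astype(int)],True,c,1)
cv2.imwrite("pics/w8.png",cv2.resize(w[50:350,120:520],(800,600),interpolation=cv2.INTER_CUBIC))
go(tool(B,[114,0,14+142+60]))
E
```

```text
time_s: 16.73
ee_pos: [605.8, -31.5, 241.2]
ee_rot: [-179.5, 30.2, 80.8]
force: [0.7, -0.2, -0.1]
gripper_width: 28.3
gripper_force: 0.0
t 16.77 pos [605.6 -31.9 240.8] shift [-132.9   -0.6  -19.9] turn [-0.5  0.2  0.1] F [ 0.1 -0.6  0.4] w 24.5 g 0.0
```

View pics/w8.png

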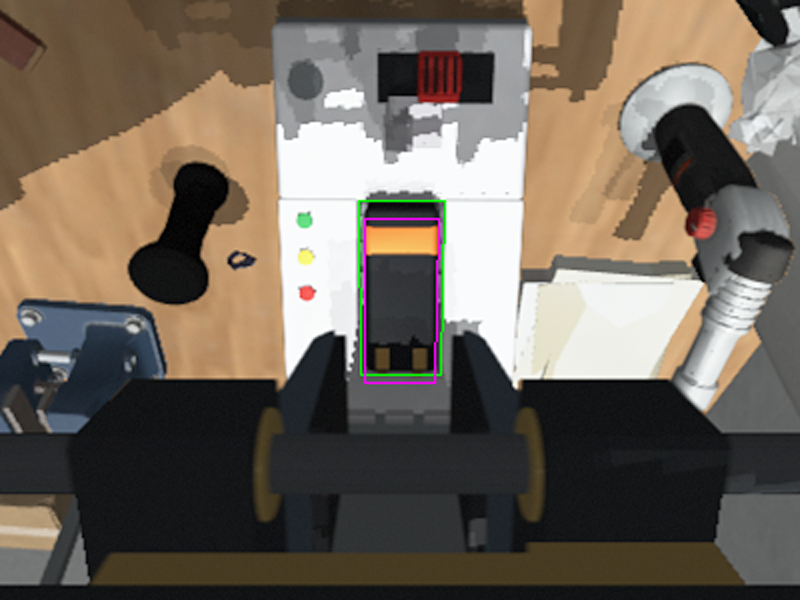

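The pack lies flat inside the pocket (green outline), with the orange band at (400,240) and the brass contacts at the hinge end (400,358). The latch is home. Now I go behind the cover and work out the closing arc.

```bash
python3 -m crank '1 -40 0 -10 0 0 0;1 -50 0 0 0 0 0;1 -55 0 0 0 0 0;1 0 0 0 0 0 0'
python3 - <<'E'
from h import *
go(tool(B,[128,0,140]))
a=np.radians(np.r_[90:-1:-10]);q=np.c_[70+28*np.sin(a)-125*np.cos(a)+16,14+125*np.sin(a)+28*np.cos(a)+11]
print(q);print(-np.diff(q,axis=0))
E
```

```text
time_s: 17.27
ee_pos: [585.9, -153.7, 325.1]
ee_rot: [-179.8, 30.2, 80.3]
force: [-0.2, -0.5, 0.4]
gripper_width: 0.5
gripper_force: 0.0
t 17.27 pos [ 585.9 -153.7  325.1] shift [ 2.4 -0.2 66.9] turn [-0.3  0.2 -0.3] F [-0.2 -0.5  0.4] w 0.5 g 0.0
[[114.  150. ]
 [ 91.9 153. ]
 [ 69.6 152. ]
 [ 47.7 147.3]
 [ 27.1 138.8]
 [  8.2 126.8]
 [ -8.3 111.7]
 [-21.9  94.1]
 [-32.2  74.3]
 [-39.   53. ]]
[[22.1 -3. ]
 [22.3  0.9]
 [21.8  4.8]
 [20.6  8.5]
 [18.9 12. ]
 [16.5 15. ]
 [13.6 17.7]
 [10.4 19.8]
 [ 6.8 21.3]]
```

```bash
python3 -m crank '1 0 0 30 0 0 0;1 0 0 28 0 0 0;1 0 0 0 0 0 0'; python3 -m crank '1 16 0 0 0 0 0;1 11 0 -1 0 0 0;1 11 0 -2 0 0 0;1 11 0 0 0 0 0;1 11 0 1 0 0 0;1 0 0 0 0 0 0'
python3 - <<'E'
from h import *
go(tool(B,[69.6,0,152]))
E
```

```text
time_s: 17.65
ee_pos: [580.0, -178.8, 269.9]
ee_rot: [-179.1, 30.2, 80.9]
force: [-0.5, 0.2, 0.4]
gripper_width: 0.6
gripper_force: 0.0
time_s: 18.4
ee_pos: [590.6, -125.5, 244.4]
ee_rot: [-179.6, 30.1, 80.8]
force: [-0.5, 0.6, 1.5]
gripper_width: 0.2
gripper_force: 0.4
t 18.4 pos [ 590.6 -125.5  244.4] shift [-4.5 -0.6 -0.8] turn [-0.3  0.1  0.2] F [-0.5  0.6  1.5] w 0.2 g 0.4
```

Contact force is about 1.5 N, as expected, so I continue along the arc.

```bash
python3 -m crank '1 9 0 2 0 0 0;1 9 0 3 0 0 0;1 10 0 4 0 0 0;1 10 0 4 0 0 0;1 10 0 6 0 0 0;1 9 0 6 0 0 0;1 8 0 7 0 0 0;1 8 0 8 0 0 0;1 0 0 0 0 0 0'
python3 - <<'E'
from h import *
go(tool(B,[-8.3,0,111.7]))
E
```

```text
time_s: 19.52
ee_pos: [596.8, -83.5, 172.5]
ee_rot: [-179.5, 30.1, 80.8]
force: [-0.0, 0.1, 0.3]
gripper_width: 0.4
gripper_force: 0.5
t 19.52 pos [596.8 -83.5 172.5] shift [ 0.8  0.1 -1.5] turn [-0.4  0.2  0.1] F [-0.   0.1  0.3] w 0.4 g 0.5
```

```bash
python3 -m crank '1 7 0 8 0 0 0;1 7 0 8 0 0 0;1 5 0 9 0 0 0;1 5 0 10 0 0 0;1 4 0 9 0 0 0;1 3 0 8 0 0 0;1 0 0 0 0 0 0'
python3 - <<'E'
from h import *
go(tool(B,[-39,0,53]))
grab_frame("scene")
print([(ap(np.linalg.inv(B),d["point"])[0],round(d["p"],2)) for d in models.search_frame("cover","scene")[:2]])
E
```

```text
time_s: 20.4
ee_pos: [596.4, -83.1, 112.2]
ee_rot: [-179.5, 30.1, 80.7]
force: [-0.1, 0.1, 0.2]
gripper_width: 0.6
gripper_force: 0.0
t 20.4 pos [596.4 -83.1 112.2] shift [1.  0.6 5.2] turn [-0.4  0.1  0.1] F [-0.1  0.1  0.2] w 0.6 g 0.0
[(array([ 22.2, -16.7,  39.8]), 0.68), (array([-111.6,   12. ,   40.8]), 0.41)]
```

```bash
python3 -m crank '1 0 0 3 0 0 0;1 0 0 3 0 0 0;1 0 0 0 0 0 0';  python3 -m crank '1 0 0 3 0 0 0;1 0 0 0 0 0 0'
```

```text
time_s: 20.88
ee_pos: [597.0, -84.8, 109.3]
ee_rot: [-179.8, 30.0, 80.6]
force: [-2.1, 7.4, 6.8]
gripper_width: 0.5
gripper_force: 5.2
time_s: 21.12
ee_pos: [597.0, -85.2, 108.3]
ee_rot: [-179.9, 30.0, 80.5]
force: [-4.2, 12.6, 16.0]
gripper_width: 0.5
gripper_force: 10.3
```

```bash
python3 -m crank '1 0 0 1 0 0 0;1 0 0 0 0 0 0;1 0 0 0 0 0 0;1 0 0 -8 0 0 0;1 0 0 0 0 0 0';  python3 -m crank '1 0 0 -30 0 0 0;1 0 0 -50 0 0 0;1 30 0 -50 0 0 0;1 40 0 -30 0 0 0;1 0 0 0 0 0 0;1 0 0 0 0 0 0'
python3 - <<'E'
from h import *
T=tcp();im=grab_frame("scene")
print([(ap(np.linalg.inv(B),d["point"])[0],round(d["p"],2)) for d in models.search_frame("cover","scene")[:2]])
w=grab_frame("wrist")
print([(ap(np.linalg.inv(B),d["point"])[0],round(d["p"],2)) for d in models.search_frame("latch_knob","wrist")[:2]])
cv2.polylines(w,[proj("wrist",ap(B,[[-72,34,42],[70,34,42],[70,-34,42],[-72,-34,42]]),T).astype(int)],True,(0,255,0),1)
cv2.polylines(w,[proj("wrist",ap(B,[[-121,28,42],[-103,28,42],[-103,8,42],[-121,8,42]]),T).astype(int)],True,(0,255,0),1)
a=cv2.resize(im[200:300,335:455],(400,333),interpolation=cv2.INTER_CUBIC)
cv2.imwrite("pics/f.png",np.hstack([cv2.resize(w[0:333,120:520],(400,333)),a]))
E
```

```text
time_s: 21.75
ee_pos: [597.2, -83.9, 111.8]
ee_rot: [-179.7, 30.1, 80.7]
force: [-0.1, -0.0, -0.4]
gripper_width: 0.3
gripper_force: 0.0
time_s: 22.5
ee_pos: [620.2, 54.0, 213.6]
ee_rot: [-179.5, 30.2, 80.8]
force: [-1.0, -0.8, 0.2]
gripper_width: 0.1
gripper_force: 0.0
[(array([ 16.4, -15.6,  38.4]), 0.8)]
[(array([-99.7,  12.1,  32.6]), 0.93)]
```

View pics/f.png

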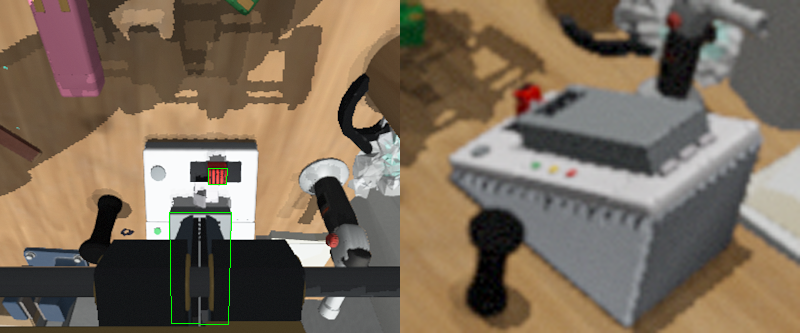

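The cover stays flat shut with the arm clear, the latch knob (217,177) is in its home outline, and the punch and torch stand where they were.

```bash
python3 -c "
from workcell import env
print(env.job_done())"
```

```text
the job is handed in; nothing more can be done
None
```

The battery pack is in the bay with its contacts at the hinge end, the cover stayed shut after the arm withdrew, the latch is home, and I handed the job in at about 22.6 s; no verdict came back.

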